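Load the roller and its spacer collar on the assembly post

TASK

Build up the roller set on the assembly fixture: put the yellow roller over the upright steel post first and seat it fully home on the shoulder, then put the silver spacer collar over the same post so that it lies flat on top of the roller. Leave the blue roller where it lies, and let go of everything at the end.

Things in the scene. Friction and masses are not known exactly. Their poses are not given: they have to be found in the camera images.
- roller_center (a point): Yellow plastic roller: a plain ring, 50 mm outside diameter, 30 mm hole right through, 26 mm tall, about 40 g, lying flat on the bench with its hole vertical. The point is on the axis, half-way up (13 mm above its underside); z is the axis of the hole.
- collar_center (a point): Silver aluminium spacer collar: a plain ring, 46 mm outside diameter, 30 mm hole right through, 22 mm tall, about 60 g, lying flat on the bench with its hole vertical. The point is on the axis, half-way up (11 mm above its underside); z is the axis of the hole.
- post_seat (a point): Seat of the fixture, which is fixed to the bench: a square grey plate 110 x 110 mm, 12 mm thick, then a round dark shoulder 40 mm in diameter and 12 mm high, then an upright steel post 18 mm in diameter. The point is on the post's axis at the top of the shoulder (24 mm above the bench), where the first ring comes to rest. The post rises 58 mm above this point; its top 14 mm taper to 8 mm in diameter. z points up along the post; x and y lie along the plate's sides.
- spare_center (a point): Blue plastic roller, a bystander to be left alone: the same shape and size as the yellow one (50 mm outside, 26 mm tall), lying flat on the bench. The point is on its axis, half-way up.
Not all that is in view belongs to the job. Of the things that look like the part that bears roller_center, the smallest one is meant.

How it is judged:
By the outcome, as a careful person would: the job done as asked, in the order asked, and still so for the second after the job is handed in, with the robot touching nothing.
It also fails if it takes over 64 s, if anything falls off the work surface, if the arm or the gripper's body presses on something with over 40 N, if the wrist force passes 120 N, or if a joint passes its speed limit or range.

ROBOT

A 6-joint arm with a two-finger parallel gripper is mounted at the origin on the work surface. World frame = base frame: x ahead of the robot, y to its left, z up, the work surface at z = 0. Lengths are in mm, angles in rad, forces in N, time in s.
With the tool pointing down it reaches from about 300 to 775 mm from the base axis. Payload 14.6 kg.
Tool frame: the origin (TCP) lies between the finger pads; the fingertips stand 19 mm ahead of it and the grasp point (between the pads) is the TCP; z points along the fingers, y is the line along which they close (so a half turn about z gives the same grasp; the last joint's range is limited). The gripper opens to 94 mm and grips with 3 to 60 N. Pads are 16 mm wide; open, the fingers measure 119 mm over their backs; the gripper's body (75 mm by 177 mm) begins 78 mm behind the grasp point.
Start: joints at [1.05, 0.3, 1.521, -0, 1.321, -0.067], TCP at [241.107, 494.324, 224.446] pointing down, gripper open.
Joint ranges: [-3.03, 3.03], [-0.79, 2.21], [0.23, 2.52], [-1.04, 4.18], [0, 3.07], [-2.55, 2.55]. Speed limits (rad/s): [2.22, 2.22, 2.57, 3.14, 3.14, 3.14].

INTERFACE

Orientations are given as [roll, pitch, yaw] about the fixed x, y, z axes, in that order (R = Rz(yaw) Ry(pitch) Rx(roll)).
In Python, from cell import monitor, imaging, job, find_in, trace gives the robot as it stands. The module is installed in compiled form; this text tells all that it offers.
- The arm moves only by the tool arm_command, never from a script. Its argument "steps" is a list of rows, each a list of 5 numbers: the opening, from 0 (shut) to 1 (fully open), then the shift along the tool's x, y, z in mm, then the turn about the tool's z in degrees. In form: [[gripper, dx, dy, dz, turn], ...]. A call has 1 to 20 rows; each row is the pose to reach, as a shift and turn from the pose commanded when the call began, along the tool's axes at that moment; what a row does not reach only later rows make up. A row lasts 1/8 s, in which the tool goes at most 62.5 mm and 10.7 degrees, less where a joint would pass 70% of its speed; a pose out of reach is approached as far as the arm can. A call with a gripper value outside its range is refused whole. The fingers move at their own pace and stop on an object; "force" is the grip in N (left out, the last holds). Time passes only in rows, so rows that repeat a pose let the fingers close. It gives the time, the measured TCP pose, the force, the opening and the grip force at its end, in the units of the state.
- monitor.read_state(): the state, without advancing time (a new reading comes with each control period).
- imaging.camera(name): name is "scene" or "top"; returns a dict with "img" (400x640x3 uint8, red, green, blue), "mtx" (3x3 intrinsics, pixels), "view" (4x4, takes a point from world to camera coordinates). Camera axes: x right, y down, z forward; pixel columns grow to the right and rows downward; lengths in mm; the calibration is good to about 2 mm. A picture is of the moment at which its call begins. There is no depth.
- job.sign_off(): hands the job in; it is judged then, once.
Trained networks look in a picture, given as the dict that the camera call returned (one of the last four; its "shot" number tells which), for a name from the list of things; names that differ only in an ending like _2 or _b are one class to them, and where a whole thing is asked for, a point or a joint stands for the part that bears it (a point fixed in the world has none). Each returns a list of dicts, best first, with "p" (0 to 1); they miss things now and then, are a little off and sometimes report something else, mostly with a low value. They report only what shows in the picture. A call takes as long as a camera call. They do not tell look-alikes from the thing itself.
- find_in(picture, target): "rect" ([centre column, centre row, width, height] in pixels, round what is visible of it).
- trace(picture, target): "region" (400x640 bool, what is visible of it) and "rect" ([centre column, centre row, width, height] in pixels, round what is visible of it).
The state is a dict: "clock": time; "joints": joint angles; "qd": joint speeds; "effort": joint torques, N m; "eef_pos": TCP position; "eef_rot": TCP orientation; "wrist_force": force on the tool from outside, world axes, zero at the start; "moment": the same for the moment, N m; "finger_gap": finger opening in mm; "finger_force": force on a finger pad.
Only numpy, scipy, OpenCV 4.12 (cv2) and the standard library are available. Lean on these libraries where they do the work, as an engineer would, in place of code of your own. Each camera call takes 0.05 s, during which the arm holds its last target. There are 200 camera calls.

## Working session

There is one attempt and no reset: what is moved stays moved. The work goes in short steps, Python scripts to look and compute and a tool call to move; the robot and the scene stay as the last step left them, time stands still between calls to the robot, and variables do not carry over. Pictures are saved under pics/ and viewed, at most 10 in all, crops included, and the job is handed in when it is done.

Besides the shell and the picture viewer there is one more tool, called after ">>>" by a JSON object that holds its "name" and its "arguments". arm_command: Moves the arm, as the interface text tells. Its arguments: {"type":"object","properties":{"steps":{"type":"array","items":{"type":"array","items":{"type":"number"}}},"force":{"type":"number"}},"required":["steps"]}

```bash
mkdir -p pics
cat > h.py <<'E'
import numpy as np, cv2
from cell import monitor, imaging, job, find_in, trace
def ray(c,u,v):
    V=np.array(c["view"]);R=V[:3,:3];t=V[:3,3]
    d=R.T@np.linalg.solve(np.array(c["mtx"]),[u,v,1.]);return -R.T@t,d
def onz(c,u,v,z):
    o,d=ray(c,u,v);return o+d*(z-o[2])/d[2]
def proj(c,p):
    V=np.array(c["view"]);q=np.array(c["mtx"])@(V[:3,:3]@np.array(p,float)+V[:3,3]);return q[:2]/q[2]
E
python3 - <<'E'
from h import *
ims=[]
for n in("top","scene"):
    c=imaging.camera(n);cv2.imwrite(f"pics/{n}0.png",c["img"][:,:,::-1]);print(n,onz(c,320,200,0),ray(c,0,0)[0],np.array(c["mtx"])[0,0])
    for t in("roller_center","collar_center","post_seat","spare_center"):
        for r in find_in(c,t)[:5]: 
            q=r["rect"];print(t,round(r["p"],2),np.round(q,1),onz(c,q[0],q[1],13).round(0))
s=monitor.read_state();print(s)
E
```

```text
top [601.76475328  24.38420804   0.        ] [564.87736846  48.61009839 898.70387537] 449.4696774304574
roller_center 0.83 [335.  129.8  33.7  37.2] [741.  -5.  13.]
roller_center 0.81 [239.8 197.2  39.4  37.5] [606. 182.  13.]
roller_center 0.67 [298.5 172.7  22.   23.3] [655.  67.  13.]
collar_center 0.59 [301.8 253.8  22.3  24.1] [495.  60.  13.]
post_seat 0.94 [447.5 244.2  62.3  57.8] [ 515. -228.   13.]
spare_center 0.66 [216.8 268.7  26.8  26.4] [466. 226.  13.]
scene [548.27890429  33.2974244    0.        ] [1131.05740608   30.97562068  657.01451426] 405.8526148353691
roller_center 0.89 [299.9 271.9  41.9  47. ] [737.  -2.  13.]
roller_center 0.85 [392.7 215.7  37.4  39. ] [601. 183.  13.]
roller_center 0.63 [341.2 236.2  28.3  27.8] [654.  76.  13.]
collar_center 0.53 [333.1 179.7  23.7  19.4] [499.  62.  13.]
post_seat 0.83 [200.8 183.4  54.   54.9] [ 515. -229.   13.]
spare_center 0.77 [405.2 168.9  18.3  21.1] [462. 227.  13.]
{'clock': 0.5, 'joints': array([ 1.05040342e+00,  2.99907865e-01,  1.52103463e+00,  2.13376022e-05,
        1.32068024e+00, -6.65748354e-02]), 'qd': array([ 0.0025535 , -0.00215497, -0.00233131, -0.0009744 , -0.00074846,
        0.00160507]), 'effort': array([-1.10364028e-03, -5.31355762e+01, -3.52731943e+01,  7.07679335e-02,
        2.14993022e-02,  3.47271630e-06]), 'eef_pos': array([241.09661984, 494.32013225, 224.42660312]), 'eef_rot': array([-3.14156402e+00, -2.26283904e-05,  2.68776930e+00]), 'wrist_force': array([0.98387791, 0.09190545, 0.22512475]), 'moment': array([-0.01551103, -0.0231849 ,  0.05227634]), 'finger_force': 0.0, 'finger_gap': 93.80726307081373}
```

View pics/top0.png

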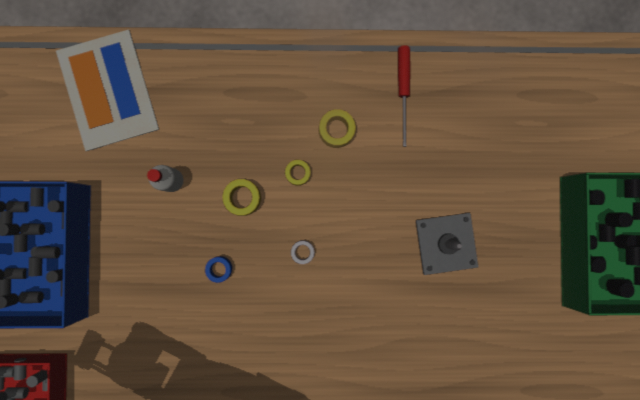

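View pics/scene0.png

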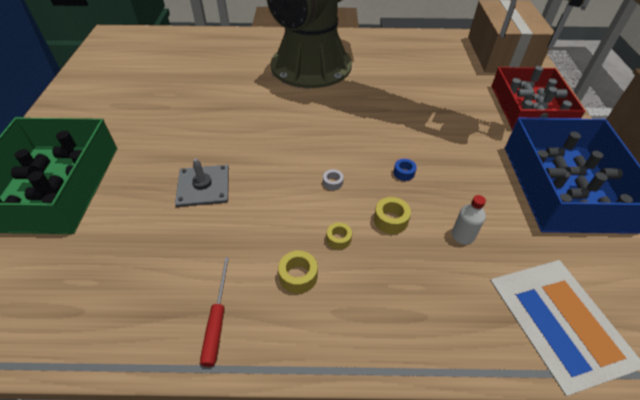

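The smallest yellow ring is at top (298,172) / scene (341,236). The collar is at top (302,252), the fixture at top (447,244) and the blue roller at top (217,269). Next I fit silhouettes to get precise positions.

```bash
cat >> h.py <<'E'
from scipy.optimize import fsolve
A=np.linspace(0,2*np.pi,60,endpoint=False)
def circ(r,z): return np.c_[r*np.cos(A),r*np.sin(A),0*A+z]
def ring(r,h,z0=0): return np.r_[circ(r,z0),circ(r,z0+h)]
def plate(yaw):
    c,s=np.cos(yaw),np.sin(yaw);P=[(c*a-s*b,s*a+c*b,z) for a in(-55,55) for b in(-55,55) for z in(0,12)]
    return np.r_[np.array(P),circ(9,68),circ(4,82)]
def hc(p):
    m=cv2.moments(cv2.convexHull(np.float32(p)));return np.array([m["m10"]/m["m00"],m["m01"]/m["m00"]]),m["m00"]
def fit(c,reg,M,g):
    h,a=hc(np.argwhere(reg)[:,::-1])
    f=lambda xy:hc([proj(c,p+[xy[0],xy[1],0]) for p in M])[0]-h
    x=fsolve(f,g,epsfcn=1e-3);return x,a/hc([proj(c,p+[x[0],x[1],0]) for p in M])[1]
E
python3 - <<'E'
from h import *
T={"roller_center":(ring(25,26),(655,70)),"collar_center":(ring(23,22),(497,61)),"spare_center":(ring(25,26),(464,227)),"post_seat":(plate(np.radians(7.5)),(515,-228))}
for n in("top","scene"):
    c=imaging.camera(n)
    for t,(M,g) in T.items():
        for r in trace(c,t):
            if r["p"]<.3: continue
            q=r["rect"]
            if np.hypot(*(onz(c,q[0],q[1],13)[:2]-g))>35: continue
            x,a=fit(c,r["region"],M,g);print(n,t,round(r["p"],2),x.round(1),"area ratio",round(a,2))
            if t=="post_seat":
                for y in (0,15): print(fit(c,r["region"],plate(np.radians(y)),g)[0].round(1))
E
```

```text
top collar_center 0.51 [499.2  59.7] area ratio 0.87
top spare_center 0.56 [466.5 223.4] area ratio 0.82
top post_seat 0.63 [ 516.8 -226.6] area ratio 0.96
[ 516.8 -226.6]
[ 516.8 -226.5]
scene roller_center 0.68 [653.7  71.1] area ratio 0.9
scene collar_center 0.89 [497.8  61.5] area ratio 0.87
scene spare_center 0.62 [462.8 225.7] area ratio 0.89
scene post_seat 0.65 [ 515.1 -225.7] area ratio 0.93
[ 514.5 -226.3]
[ 515.5 -225.1]
```

>>> {"name": "arm_command", "arguments": {"steps": [[1,-40,-14,0,5],[1,-80,-29,0,10],[1,-120,-43,0,16],[1,-160,-58,0,22],[1,-200,-72,0,28],[1,-240,-86,0,34],[1,-280,-101,0,40],[1,-320,-115,0,46],[1,-360,-130,0,52],[1,-400,-144,0,58],[1,-440,-159,20,64],[1,-480,-173,50,64],[1,-520,-187,80,64],[1,-557,-201,104,64],[1,-557,-201,104,64],[1,-557,-201,104,64],[1,-557,-201,104,64]], "force": 15}}

```text
clock: 3.12
eef_pos: [653.5, 70.4, 121.6]
eef_rot: [3.14, -0.0, 1.572]
wrist_force: [-1.0, -0.5, -0.6]
finger_gap: 94.1
finger_force: 0.0
```

>>> {"name": "arm_command", "arguments": {"steps": [[1,0,0,25,0],[1,0,0,50,0],[1,0,0,75,0],[1,0,0,90,0],[1,0,0,98,0],[1,0,0,98,0],[1,0,0,98,0],[0.6,0,0,98,0],[0.45,0,0,98,0],[0.3,0,0,98,0],[0.3,0,0,98,0],[0.3,0,0,98,0],[0.3,0,0,98,0],[0.3,0,0,98,0]]}}

```text
clock: 4.88
eef_pos: [653.6, 69.5, 22.5]
eef_rot: [3.142, 0.0, 1.571]
wrist_force: [0.2, 0.6, 0.5]
finger_gap: 50.3
finger_force: 15.0
```

Run:
```python
from h import *
print(monitor.read_state()["eef_pos"])
c=imaging.camera("scene");im=c["img"][140:320,240:460,::-1];cv2.imwrite("pics/g1.png",cv2.resize(im,None,fx=3,fy=3))
```

```text
[653.6434407   69.47141248  22.46460773]
```

View pics/g1.png

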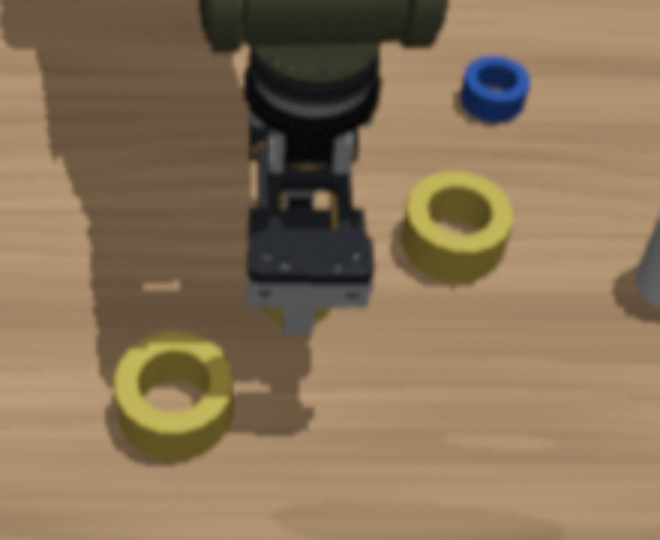

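The picture shows the small yellow ring between the fingers at about (295,310) in the crop, with the larger rings untouched. The 50.3 mm gap matches its diameter. I now lift it and carry it over the post.

>>> {"name": "arm_command", "arguments": {"steps": [[0.3,0,0,-20,0],[0.3,0,0,-50,0],[0.3,0,0,-85,0],[0.3,0,0,-115,0],[0.3,-20,-9,-128,0],[0.3,-50,-23,-128,0],[0.3,-85,-40,-128,0],[0.3,-120,-56,-128,0],[0.3,-155,-72,-128,0],[0.3,-190,-89,-128,0],[0.3,-225,-105,-128,0],[0.3,-260,-121,-128,0],[0.3,-282,-132,-128,0],[0.3,-296,-138,-128,0],[0.3,-296,-138,-128,0],[0.3,-296,-138,-128,0],[0.3,-296,-138,-128,0]]}}

```text
clock: 7.05
eef_pos: [515.9, -225.8, 150.4]
eef_rot: [-3.141, -0.0, 1.572]
wrist_force: [0.3, -0.8, -1.1]
finger_gap: 50.4
finger_force: 15.0
```

Run:
```python
from h import *
s=monitor.read_state();print(s["eef_pos"],s["finger_gap"])
c=imaging.camera("scene");im=c["img"][60:230,120:300,::-1];cv2.imwrite("pics/g2.png",cv2.resize(im,None,fx=3,fy=3))
x,y,z=s["eef_pos"]
for r in trace(c,"roller_center"):
    q=r["rect"]
    if q[0]<280:
        h,a=hc(np.argwhere(r["region"])[:,::-1]);print(r["p"],q,h)
        M=ring(25,26,z-22.5)
        print(fit(c,r["region"],M,(x,y)), proj(c,(x,y,z-9.5)), proj(c,(516,-226.3,82)),proj(c,(516,-226.3,24)))
```

```text
[ 515.89795225 -225.80804493  150.40286933] 50.42279239411008
0.59 [196.7, 135.2, 18.7, 26.7] [194.66289715 135.45557351]
(array([ 507.02290928, -215.19913578]), 0.510182549231499) [188.4005099  138.26867191] [194.84886961 160.49040433] [200.79607991 180.15565215]
```

View pics/g2.png

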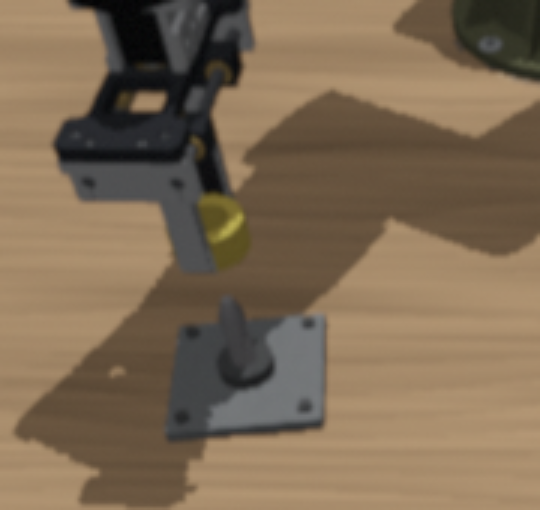

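The held roller is at crop (222,230) and the post tip at (229,298). The tip sits about 1.5 px right of where I predicted, so I overlay the models to check.

Run:
```python
from h import *
def ov(im,c,circs,u,v,w,k=8):
    o=cv2.resize(im[v:v+w,u:u+w],None,fx=k,fy=k,interpolation=cv2.INTER_CUBIC)
    for P,col in circs:
        q=np.array([proj(c,p) for p in P]);q=((q-[u,v]+.5)*k-.5).astype(np.int32);cv2.polylines(o,[q],True,col,1)
    return o
X=[516,-226.3,0];F=[(circ(4,82)+X,(0,255,255)),(circ(20,24)+X,(0,255,0)),(circ(9,68)+X,(255,0,255))]
t=imaging.camera("top");s=imaging.camera("scene")
e=monitor.read_state()["eef_pos"];z=e[2]-22.5;R=[(circ(25,z+26)+[e[0],e[1],0],(0,0,255)),(circ(25,z)+[e[0],e[1],0],(255,0,0))]
a=ov(cv2.imread("pics/top0.png"),t,F,430,226,36,11)
b=ov(s["img"][:,:,::-1],s,F+R,166,112,76,5)
a=cv2.resize(a,(380,380));cv2.imwrite("pics/ov.png",np.hstack([a,b]))
```

```text
(no output)
```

View pics/ov.png

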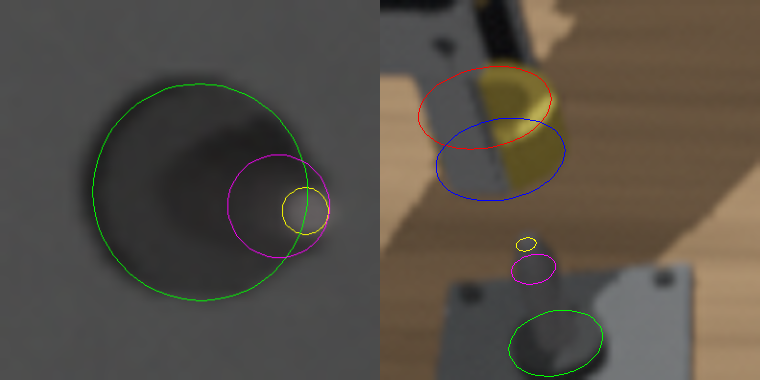

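Both ring and post sit about 1 px right of their models in the scene view, and nearly true in the top view. So they are aligned to about 1–2 mm, against 6 mm of clearance. I nudge +1 mm in y and lower.

>>> {"name": "arm_command", "arguments": {"steps": [[0.3,1,0,15,0],[0.3,1,0,30,0],[0.3,1,0,40,0],[0.3,1,0,48,0],[0.3,1,0,54,0],[0.3,1,0,60,0],[0.3,1,0,66,0],[0.3,1,0,72,0],[0.3,1,0,78,0],[0.3,1,0,84,0],[0.3,1,0,90,0],[0.3,1,0,95,0],[0.3,1,0,98,0],[0.3,1,0,100,0],[0.3,1,0,100,0],[0.3,1,0,100,0]]}}

```text
clock: 9.25
eef_pos: [515.7, -225.5, 50.6]
eef_rot: [3.141, 0.0, 1.571]
wrist_force: [-0.6, -1.1, -0.5]
finger_gap: 50.7
finger_force: 15.0
```

Free of contact so far, with about 4 mm to go. I finish lowering, release and back up.

>>> {"name": "arm_command", "arguments": {"steps": [[0.3,0,0,2,0],[0.3,0,0,3,0],[0.3,0,0,4,0],[0.3,0,0,4,0],[0.3,0,0,4,0]]}}

```text
clock: 9.88
eef_pos: [515.6, -225.5, 46.4]
eef_rot: [-3.142, -0.0, 1.571]
wrist_force: [-0.2, -1.0, -0.4]
finger_gap: 50.6
finger_force: 15.0
```

>>> {"name": "arm_command", "arguments": {"steps": [[0.6,0,0,0,0],[0.8,0,0,0,0],[1,0,0,0,0],[1,0,0,0,0],[1,0,0,0,0],[1,0,0,-20,0],[1,0,0,-50,0],[1,0,0,-80,0],[1,0,0,-104,0],[1,30,0,-104,0],[1,70,-1,-104,0],[1,110,-3,-104,0],[1,150,-6,-104,0],[1,190,-9,-104,0],[1,225,-12,-104,0],[1,255,-15,-80,0],[1,275,-17,-60,0],[1,286,-17,-45,0],[1,286,-17,-45,0],[1,286,-17,-45,0]]}}

```text
clock: 12.38
eef_pos: [499.1, 59.9, 92.1]
eef_rot: [3.141, 0.0, 1.57]
wrist_force: [-0.4, -0.2, 0.6]
finger_gap: 93.7
finger_force: 0.0
```

Run:
```python
from h import *
print(monitor.read_state()["eef_pos"])
s=imaging.camera("scene");t=imaging.camera("top")
print([proj(c,(516,-225,50)).round(1) for c in (s,t)])
f=lambda c,u,v:cv2.resize(c["img"][v:v+60,u:u+60,::-1],(380,380),interpolation=cv2.INTER_CUBIC)
cv2.imwrite("pics/seat.png",np.hstack([f(s,170,145),f(t,420,215)]))
for c in (s,t):
  for r in trace(c,"collar_center"): print(r["p"],r["rect"])
  for r in trace(c,"roller_center"):
    q=r["rect"];p=onz(c,q[0],q[1],37)
    if p[1]<-150: print(fit(c,r["region"],np.r_[ring(25,26,24),circ(4,82)],(516,-225)))
```

```text
[499.09088447  59.92608553  92.07508303]
[array([198.8, 171.6]), array([452.1, 244.5])]
0.76 [334.1, 181.8, 23.9, 18.7]
(array([ 518.49729078, -222.01806249]), 0.7634553272509179)
(array([ 516.52074552, -224.30681009]), 0.9274862905041018)
```

View pics/seat.png

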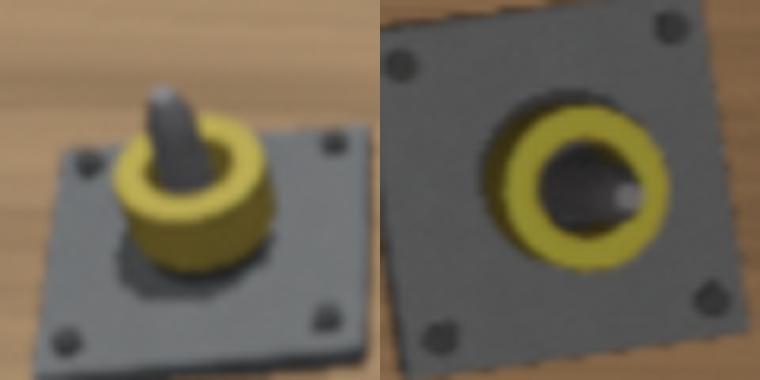

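The roller lies flat on the shoulder, with the post through its hole (scene crop (192,190), top crop (585,188)). The gripper is now above the collar.

>>> {"name": "arm_command", "arguments": {"steps": [[1,0,0,25,0],[1,0,0,45,0],[1,0,0,62,0],[1,0,0,70,0],[1,0,0,70,0],[1,0,0,70,0],[0.6,0,0,70,0],[0.4,0,0,70,0],[0.25,0,0,70,0],[0.25,0,0,70,0],[0.25,0,0,70,0],[0.25,0,0,70,0],[0.25,0,0,70,0],[0.25,0,0,70,0]], "force": 20}}

```text
clock: 14.42
eef_pos: [498.6, 60.5, 21.4]
eef_rot: [-3.142, 0.0, 1.571]
wrist_force: [-0.3, 0.6, -0.3]
finger_gap: 44.5
finger_force: 20.0
```

The 44.5 mm gap is smaller than the expected 46 mm, so I check before lifting.

Run:
```python
from h import *
g=[]
for i in range(3):
    s=imaging.camera("scene");g.append(round(monitor.read_state()["finger_gap"],1))
print(g)
e=monitor.read_state()["eef_pos"]
u,v=300,150;im=cv2.resize(s["img"][v:v+60,u:u+70,::-1],None,fx=9,fy=9,interpolation=cv2.INTER_CUBIC)
for zz,col in((0,(255,0,0)),(22,(0,0,255))):
    q=np.array([proj(s,p+[498.6,60.5,0]) for p in circ(23,zz)]);cv2.polylines(im,[((q-[u,v]+.5)*9).astype(np.int32)],True,col,1)
cv2.imwrite("pics/c1.png",im)
```

```text
[44.5, 44.3, 44.7]
```

View pics/c1.png

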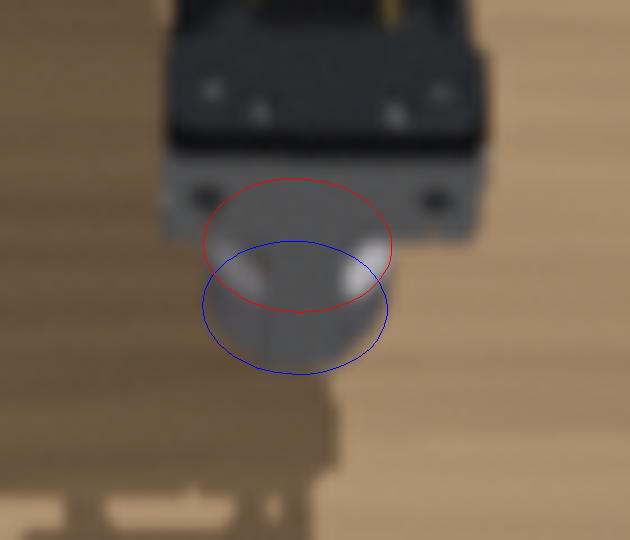

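The collar sits centred between the fingers (crop (297,290)), so the grip is across its diameter. The gap reading is steady at about 44.5 mm. I lift it and carry it to the post.

>>> {"name": "arm_command", "arguments": {"steps": [[0.25,0,0,-20,0],[0.25,0,0,-50,0],[0.25,0,0,-85,0],[0.25,0,0,-115,0],[0.25,-20,1,-130,0],[0.25,-50,3,-130,0],[0.25,-85,5,-130,0],[0.25,-120,7,-130,0],[0.25,-155,9,-130,0],[0.25,-190,11,-130,0],[0.25,-225,13,-130,0],[0.25,-255,15,-130,0],[0.25,-275,16,-130,0],[0.25,-286,17,-130,0],[0.25,-286,17,-130,0],[0.25,-286,17,-130,0],[0.25,-286,17,-130,0]]}}

```text
clock: 16.7
eef_pos: [515.7, -224.8, 151.5]
eef_rot: [3.142, -0.0, 1.572]
wrist_force: [0.3, 0.5, -0.4]
finger_gap: 44.9
finger_force: 20.0
```

Run:
```python
from h import *
s=imaging.camera("scene");e=monitor.read_state();print(e["eef_pos"],e["finger_gap"]);e=e["eef_pos"]
u,v=166,105;im=cv2.resize(s["img"][v:v+90,u:u+90,::-1],None,fx=6,fy=6,interpolation=cv2.INTER_CUBIC)
for P,col in((circ(23,e[2]-21)+[e[0],e[1],0],(255,0,0)),(circ(23,e[2]+1)+[e[0],e[1],0],(0,0,255)),(circ(25,50)+[515.6,-225.5,0],(0,255,0)),(circ(4,82)+[515.6,-225.5,0],(0,255,255))):
    q=np.array([proj(s,p) for p in P]);cv2.polylines(im,[((q-[u,v]+.5)*6).astype(np.int32)],True,col,1)
cv2.imwrite("pics/c2.png",im)
```

```text
[ 515.69186193 -224.97104846  151.5527107 ] 44.71939515495787
```

View pics/c2.png

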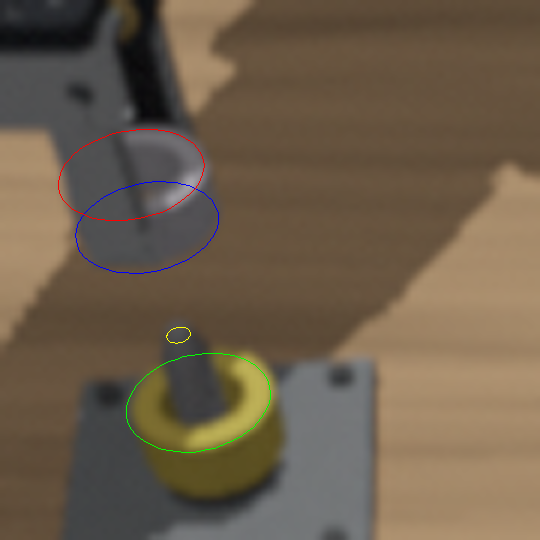

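The collar is held level and lined up with the post to within about a pixel (collar near crop (140,200), post tip near (185,332)). I lower it.

>>> {"name": "arm_command", "arguments": {"steps": [[0.25,0,0,15,0],[0.25,0,0,30,0],[0.25,0,0,40,0],[0.25,0,0,46,0],[0.25,0,0,52,0],[0.25,0,0,58,0],[0.25,0,0,64,0],[0.25,0,0,69,0],[0.25,0,0,73,0],[0.25,0,0,76,0],[0.25,0,0,76,0],[0.25,0,0,76,0]]}}

```text
clock: 18.25
eef_pos: [515.7, -225.6, 75.6]
eef_rot: [3.141, 0.0, 1.571]
wrist_force: [0.4, -0.3, 0.0]
finger_gap: 44.5
finger_force: 20.0
```

>>> {"name": "arm_command", "arguments": {"steps": [[0.25,0,0,2,0],[0.25,0,0,3,0],[0.25,0,0,4,0],[0.25,0,0,4,0],[0.25,0,0,4,0]]}}

```text
clock: 18.88
eef_pos: [515.6, -225.5, 71.5]
eef_rot: [3.142, 0.0, 1.571]
wrist_force: [-0.1, 0.7, 0.3]
finger_gap: 44.7
finger_force: 20.0
```

Heights match a seated collar, so I release and retreat.

>>> {"name": "arm_command", "arguments": {"steps": [[0.6,0,0,0,0],[0.8,0,0,0,0],[1,0,0,0,0],[1,0,0,0,0],[1,0,0,0,0],[1,0,0,-20,0],[1,0,0,-50,0],[1,0,0,-80,0],[1,0,0,-110,0],[1,30,0,-110,0],[1,70,0,-110,0],[1,110,0,-110,0],[1,150,0,-110,0],[1,180,0,-110,0],[1,200,0,-110,0],[1,200,0,-110,0],[1,200,0,-110,0]]}}

```text
clock: 21.0
eef_pos: [515.7, -26.1, 181.5]
eef_rot: [3.142, 0.0, 1.571]
wrist_force: [-0.3, -0.1, 0.5]
finger_gap: 94.3
finger_force: 0.0
```

Run:
```python
from h import *
s=imaging.camera("scene");t=imaging.camera("top")
f=lambda c,u,v:cv2.resize(c["img"][v:v+60,u:u+60,::-1],(380,380),interpolation=cv2.INTER_CUBIC)
cv2.imwrite("pics/end.png",np.hstack([f(s,170,145),f(t,420,215)]))
for r in find_in(s,"spare_center")[:2]: print(r)
```

```text
{'rect': [404.4, 170.2, 20.9, 21.1], 'p': 0.84}
```

View pics/end.png

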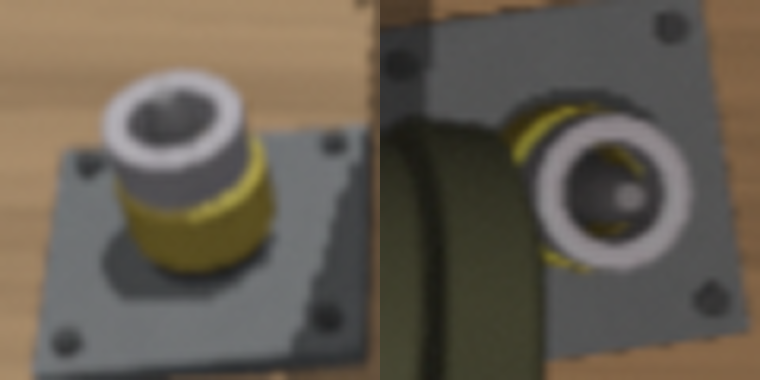

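The collar lies flat on the roller with the post inside both (scene crop (175,120), top crop (612,190)), the blue roller is unmoved, and the gripper is clear.

```bash
python3 -c "
from cell import job;print(job.sign_off())"
```

```text
the job is handed in; nothing more can be done
None
```

The job is handed in: the small yellow roller is seated on the shoulder, the silver collar lies flat on top of it, the blue roller was left alone, and the gripper is open and clear (about 21 s on the clock).

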